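# Weigh out the full cartridge and lock it in the quarter-turn dock

### The job

One of the two look-alike steel cartridges is full and so a little heavier, the other is spent: set the one from the blue stand gently on the empty pan of the balance, opposite its twin, let go and wait until the beam has tipped to the heavier side and come to rest. Then put the heavier one upright in the bore of the metal dock: pressing lightly, turn it clockwise (seen from above) until it drops over the hidden key, turn it on clockwise to the stop, so that the white bar on its top lines up with the red marks, and let go. Leave the lighter one standing on its pan; do not slam, press or lean on the balance, and do not force the cartridge in the dock (a few newtons are enough).

Things in the scene. Friction and masses are not known exactly. Their poses are not given: they have to be found in the camera images.
- cartridge_p: one of two look-alike steel cartridges, cylinder 44 mm wide, 95 mm tall, 0.2 to 0.3 kg, starts upright on the balance's left pan or in the stand. Origin: centre of underside, z up. A slot 8 mm wide, 14 mm deep crosses the underside along its x axis; the white bar on top (30 x 6 mm, topmost 4 mm) lies along x too; a half turn changes nothing. Grip the plain side, 25 to 85 mm up
- cartridge_q: the other cartridge, same size, look, slot and bar; starts in the place (left pan or stand) that the first does not have. Which of the two is heavier (by 0.03 to 0.07 kg) only the balance tells; the light one weighs under 2.4 N
- balance: grey two-pan trip balance, fixed: base 100 (x) x 300 (y) mm, origin at the centre of its underside, x to its back, y along the beam; between the pans a pillar with white scale plate and red pointer, 113 mm high. The round flat steel pans (96 mm) stay level as the beam tips
- balance_beam (a joint): tilt of the beam, rad: 0 level, -0.10 = left pan (+y of the balance) down on its stop, +0.10 = right pan down on its stop. Loaded with both cartridges it goes slowly (damped, about 2 s) to the stop of the heavier side. Starts at the left stop, one cartridge on the left pan
- pan_left_top (a point): centre of the left pan's top face (at +y of the balance, 115 mm from its middle); moves with the beam: 54.5 mm high when down, 77.5 mm when up
- pan_right_top (a point): centre of the right pan's top face (at -y of the balance, 115 mm from its middle), same heights; empty and up at the start, when about 2 N push it down
- stand: blue storage block 124 (x) x 66 (y) x 62 mm, fixed, origin at the centre of its underside; two round recesses 54 mm wide, 7.5 mm deep, at x = -30 and +30 mm; one cartridge stands in the far (+x) one, its underside 54.5 mm high
- dock: quarter-turn dock, fixed: aluminium block 88 x 88 mm, top 40 mm high, gauge behind at +x (76 mm high), brass hose nozzle at -y. Origin: centre of underside, on the axis of the upright bore (47 mm wide, 3 mm chamfer at the mouth). Red marks on top lie along the dock's x axis: the white bar lies along them when the cartridge is at the clockwise stop (open)
- dock_floor (a point): centre of the bore's floor, 14 mm above the dock's origin. From it rises a brass key (36 x 6 mm, 6 to 12 mm high, unmeasured) on a stiff valve stem (0.12 N m), which starts 0.4 to 1.15 rad anticlockwise (from above) of the marks, unmeasured. A cartridge first rests on the key; with its slot within 0.05 rad of the key it can drop to the floor and then turns the key (0.05 rad play)
Things that resemble listed ones, but are neither listed nor needed, are in the scene too. What is shaped like the cartridge_p but green is not meant.

How it is judged:
On the way, in this order (a step that is already met when the one before it is completed fails the run):
1. both cartridges stand on the two pans, let go, and the beam has tipped to one side and come to rest ((((distance between cartridge_p and pan_left_top below 0.035 m and angle between cartridge_p's own z axis and vertical below 0.08 rad) and (distance between cartridge_q and pan_right_top below 0.035 m and angle between cartridge_q's own z axis and vertical below 0.08 rad)) or ((distance between cartridge_q and pan_left_top below 0.035 m and angle between cartridge_q's own z axis and vertical below 0.08 rad) and (distance between cartridge_p and pan_right_top below 0.035 m and angle between cartridge_p's own z axis and vertical below 0.08 rad))) and (value of joint balance_beam below -0.07 rad or value of joint balance_beam above 0.07 rad) and velocity of joint balance_beam between -0.02 and 0.02 rad/s and contact force between the fingers and cartridge_p below 0.05 N and contact force between the fingers and cartridge_q below 0.05 N and contact force between the arm and balance below 0.05 N), for 0.4 s.
2. a cartridge has dropped over the key in the dock (((horizontal distance between cartridge_p and dock below 0.005 m and z of cartridge_p in the frame of dock below 0.0175 m and angle between cartridge_p's own z axis and vertical below 0.1 rad) or (horizontal distance between cartridge_q and dock below 0.005 m and z of cartridge_q in the frame of dock below 0.0175 m and angle between cartridge_q's own z axis and vertical below 0.1 rad))), for 0.1 s.
At the end, for the whole second after the job is handed in: heavier cartridge home over the key in the dock (underside under 17.5 mm above its origin, within 5 mm of its axis, upright), white bar within 0.22 rad of the red marks; the lighter (weighing under 2.4 N) upright on a pan, within 35 mm of its centre; both released and at rest (((horizontal distance between cartridge_p and dock below 0.005 m and z of cartridge_p in the frame of dock below 0.0175 m and angle between cartridge_p's own z axis and vertical below 0.1 rad and angle between the x axis of cartridge_p and the x axis of dock, either way round below 0.22 rad and ((distance between cartridge_q and pan_left_top below 0.035 m and angle between cartridge_q's own z axis and vertical below 0.08 rad) or (distance between cartridge_q and pan_right_top below 0.035 m and angle between cartridge_q's own z axis and vertical below 0.08 rad)) and contact force between cartridge_q and balance below 2.4 N) or (horizontal distance between cartridge_q and dock below 0.005 m and z of cartridge_q in the frame of dock below 0.0175 m and angle between cartridge_q's own z axis and vertical below 0.1 rad and angle between the x axis of cartridge_q and the x axis of dock, either way round below 0.22 rad and ((distance between cartridge_p and pan_left_top below 0.035 m and angle between cartridge_p's own z axis and vertical below 0.08 rad) or (distance between cartridge_p and pan_right_top below 0.035 m and angle between cartridge_p's own z axis and vertical below 0.08 rad)) and contact force between cartridge_p and balance below 2.4 N)) and linear speed of each of cartridge_p, cartridge_q below 0.02 m/s and contact force between the fingers and cartridge_p below 0.05 N and contact force between the fingers and cartridge_q below 0.05 N); the robot touches nothing.
It fails at once if a cartridge tipped over (more than 0.7 rad) (angle between any of cartridge_p, cartridge_q's own z axis and vertical above 0.7 rad).
It fails at once if a cartridge slammed or pressed on the balance (over 15 N) (contact force between any of cartridge_p, cartridge_q and balance above 15 N).
It fails at once if the robot leans on the balance (over 8 N) (contact force between the arm and balance above 8 N).
It fails at once if the cartridge forced in the dock (over 25 N) (contact force between any of cartridge_p, cartridge_q and dock above 25 N).
It also fails if it takes over 72 s, if anything falls off the work surface, if the arm or the gripper's body presses on something with over 40 N, if the wrist force passes 120 N, or if a joint passes its speed limit or range.

### The arm

A 6-joint arm with a two-finger parallel gripper is mounted at the origin on a cart in front of the work surface, level with it; the furniture and walls round the work are solid. World frame = base frame: x ahead of the robot, y to its left, z up, the work surface at z = 0. Lengths are in m, angles in rad, forces in N, time in s.
With the tool pointing down it reaches from about 0.425 to 0.95 m from the base axis. Payload 3.5 kg.
Tool frame: the origin (TCP) lies at the very end of the fingers, on their centre line; the grasp point (between the pads) lies 19 mm behind it; z points along the fingers, y is the line along which they close (so a half turn about z gives the same grasp; the last joint's range is limited). The gripper opens to 85 mm and grips with 20 to 120 N. Pads are 22 mm wide; open, the fingers measure 114 mm over their backs; the gripper's body (76 mm by 85 mm) begins 54 mm behind the grasp point. The pads swing forward as they close: fully open they stand 13 mm farther back than shut.
Start: joints at [1.133, 0.286, 1.577, -0, 1.279, -0.15], TCP at [0.192, 0.647, 0.231] pointing down, gripper open.
Joint ranges: [-2.77, 2.77], [-0.9, 2.22], [0.21, 2.48], [-1.53, 4.67], [0.24, 2.81], [-2.84, 2.84]. Speed limits (rad/s): [2.79, 2.79, 3.14, 3.14, 3.14, 3.14].

### API

Orientations are given as a unit quaternion [w, x, y, z].
In Python, from station import get_state, capture, camera_model, finish_job gives the robot as it stands. The module is installed in compiled form; this text tells all that it offers.
- The arm moves only by the tool carry_out, never from a script. Its argument "deltas" is a list of rows, each a list of 3 entries, a list of its own where there are three numbers: the shift along the tool's x, y, z in m, then the turn, a rotation vector about the tool's x, y, z in rad, then the opening, from 0 (shut) to 1 (fully open). A call has 1 to 10 rows; each row is the pose to reach, as a shift and turn from the pose commanded when the call began, along the tool's axes at that moment; what a row does not reach only later rows make up. A row lasts 1/8 s, in which the tool goes at most 62.5 mm and 10.7 degrees, less where a joint would pass 70% of its speed; a pose out of reach is approached as far as the arm can. A call with a gripper value outside its range is refused whole. The fingers move at their own pace and stop on an object; "grip_force" is the grip in N (left out, the last holds). Time passes only in rows, so rows that repeat a pose let the fingers close. It gives the time, the measured TCP pose, the force, the opening and the grip force at its end, in the units of the state.
- get_state(): the state, without advancing time (a new reading comes with each control period).
- capture(name): name is "side" or "top" or "wrist"; returns the picture (384x512x3 uint8, red, green, blue); there is no depth.
- camera_model(name): a dict with "fx", "fy", "cx", "cy" (pixels), "eye" and "attitude" of the camera in the world. Camera axes: x right, y up, looking along -z (the intrinsics and any distortion apply to the point x, -y, -z); pixel columns grow to the right and rows downward; lengths in m; the calibration is good to about 2 mm. A picture is of the moment at which its call begins: read the wrist's pose just before it. camera_model takes no time and is no camera call; for the wrist camera it gives the pose at the moment of the call.
- finish_job(): hands the job in; it is judged then, once.
The state is a dict: "time_s": time; "qpos": joint angles; "qvel": joint speeds; "joint_efforts": joint torques, N m; "tcp_pos": TCP position; "tcp_rot": TCP orientation; "force": force on the tool from outside, world axes, zero at the start; "ft_torque": the same for the moment, N m; "finger_gap": finger opening in m; "gripper_force": force on a finger pad.
Only numpy, scipy, OpenCV 4.12 (cv2) and the standard library are available. Lean on these libraries where they do the work, as an engineer would, in place of code of your own. Each camera call takes 0.05 s, during which the arm holds its last target. There are 200 camera calls.

## Working session

There is one attempt and no reset: what is moved stays moved. The work goes in short steps, Python scripts to look and compute and a tool call to move; the robot and the scene stay as the last step left them, time stands still between calls to the robot, and variables do not carry over. Pictures are saved under pics/ and viewed, at most 10 in all, crops included, and the job is handed in when it is done.

Besides the shell and the picture viewer there is one more tool, called after ">>>" as a command line: name --argument value ..., lists and objects as JSON in quotes. carry_out: Moves the arm, as the interface text tells. Its arguments: {"type":"object","properties":{"deltas":{"type":"array"},"grip_force":{"type":"number"}},"required":["deltas"]}

```bash
mkdir -p pics; python3 - <<'E'
from station import *
import cv2,numpy as np
s=get_state();print(s)
for n in("top","side"):
    cv2.imwrite(f"pics/{n}0.png",cv2.resize(capture(n)[:,:,::-1],(800,600),interpolation=cv2.INTER_CUBIC));print(camera_model(n))
print(camera_model("wrist"))
E
```

```text
{'time_s': 0.0, 'qpos': array([ 1.13300493e+00,  2.87178381e-01,  1.57819314e+00, -1.38594850e-05,
        1.27855393e+00, -1.50005503e-01]), 'qvel': array([-4.23992951e-04,  1.79945755e-04, -2.25861449e-04, -7.14067540e-04,
       -8.33565165e-05, -1.03686184e-03]), 'joint_efforts': array([-1.71691969e-03, -4.05988312e+01, -2.92622817e+01, -2.77174995e-04,
        5.88488707e-03, -1.43672440e-05]), 'tcp_pos': array([0.19128352, 0.64664853, 0.22992994]), 'tcp_rot': array([-3.31540045e-04,  1.43394824e-01,  9.89664875e-01, -1.11830786e-03]), 'force': array([-0.08924925,  0.11600587,  0.35308721]), 'ft_torque': array([0.00575548, 0.02105281, 0.01565185]), 'gripper_force': 0.0, 'finger_gap': 0.08540649734276523}
{'fx': 425.78028784713024, 'fy': 425.78028784713024, 'cx': 257.85231244675964, 'cy': 184.33055314082867, 'eye': array([0.18125652, 0.17508486, 1.36177887]), 'attitude': array([ 0.72187889,  0.08258901, -0.07456218, -0.68301567])}
{'fx': 463.6614413189851, 'fy': 463.6614413189851, 'cx': 259.41899057064205, 'cy': 192.677651750548, 'eye': array([ 0.23152633, -0.92450432,  0.6294435 ]), 'attitude': array([ 0.84906452,  0.5178712 , -0.04289776, -0.0951769 ])}
{'fx': 287.6715723967782, 'fy': 287.6715723967782, 'cx': 253.05587025951561, 'cy': 191.70003909491024, 'eye': array([0.1114369 , 0.67188904, 0.37346678]), 'attitude': array([ 0.79083249, -0.13168339, -0.09756556,  0.58968163])}
```

View pics/top0.png

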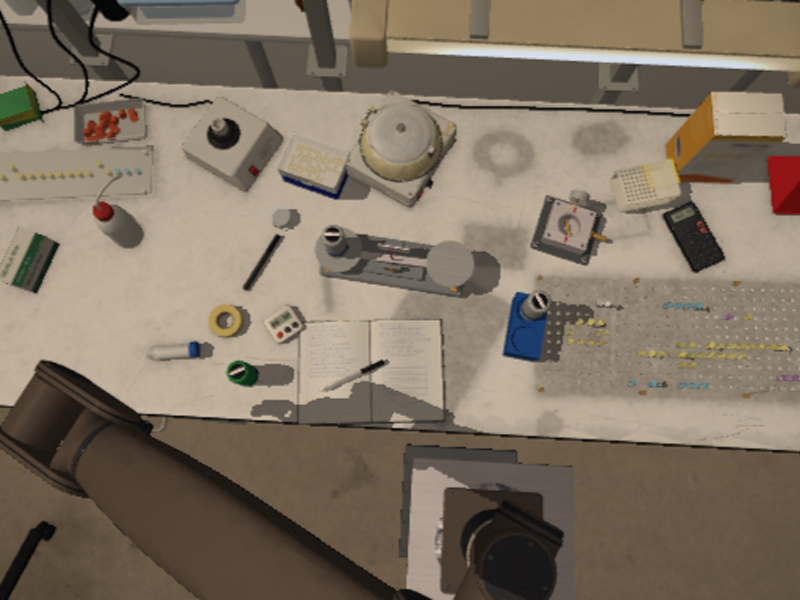

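View pics/side0.png

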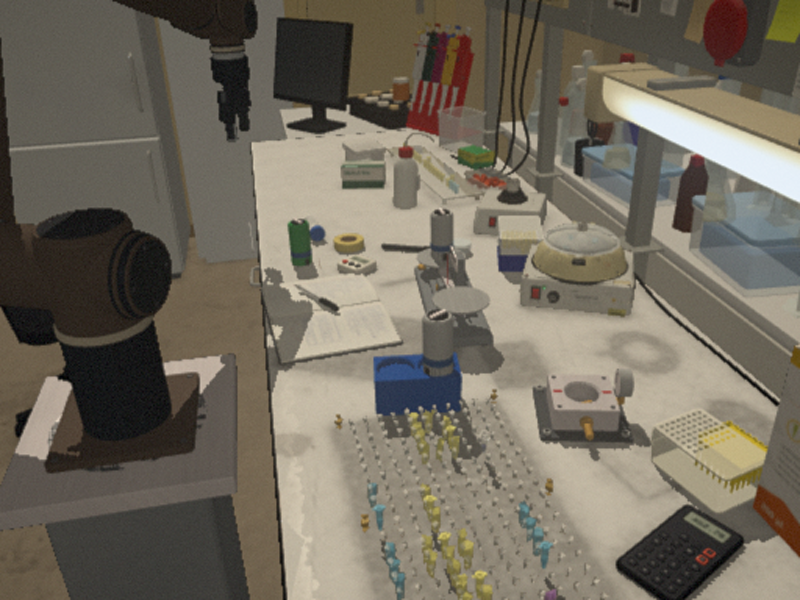

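The top view shows the stand's cartridge at about (540,301), the left-pan cartridge at (333,235), the empty right pan at (451,263) and the dock at (569,228). I'll enlarge this area next.

```bash
cat > h.py <<'E'
from station import *
import cv2,numpy as np
from scipy.spatial.transform import Rotation as R
def ray(n,u,v,m=None):
    m=m or camera_model(n); q=np.array(m["attitude"])
    d=np.array([(u-m["cx"])/m["fx"],-(v-m["cy"])/m["fy"],-1])
    return np.array(m["eye"]),R.from_quat(q[[1,2,3,0]]).apply(d)
def at(n,u,v,z,m=None):
    e,d=ray(n,u,v,m); return e+d*(z-e[2])/d[2]
def tool(p,s=None):
    "world point -> shift in tool axes, plus tool y-axis direction"
    s=s or get_state(); r=R.from_quat(np.array(s["tcp_rot"])[[1,2,3,0]])
    return r.inv().apply(np.array(p)-s["tcp_pos"])
E
python3 - <<'E'
from h import *
im=cv2.imread("pics/top0.png")
c=capture("top")[:,:,::-1][112:240,195:395]
cv2.imwrite("pics/c1.png",cv2.resize(c,(800,512),interpolation=cv2.INTER_CUBIC))
E
```

```text
(no output)
```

View pics/c1.png

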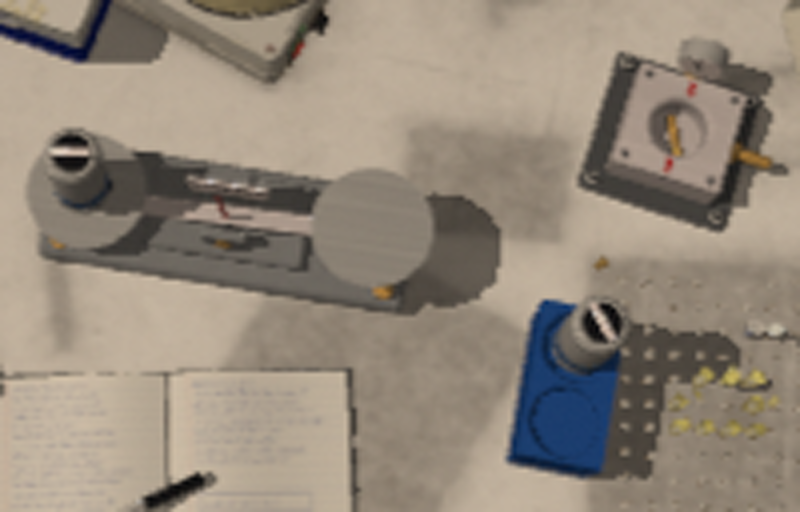

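```bash
python3 - <<'E'
from h import *
P=lambda x,y,z:at("top",195+x/4-.4,112+y/4-.4,z)
A=lambda a,b:np.degrees(np.arctan2(*(a-b)[[1,0]]))%180
print("stand cart",P(605,320,.1495),"bar",A(P(590,306,.1495),P(617,335,.1495)))
print("left cart",P(72,150,.1495),"bar",A(P(50,152,.1495),P(92,153,.1495)))
print("rpan",P(374,228,.0775),"lpan",P(88,190,.0545))
print("bore",P(677,128,.04),"corners",[P(*c,.04)[:2].round(4) for c in((624,72),(753,102),(720,207),(597,165))])
print("marks",P(691,90,.04),P(668,165,.04),A(P(691,90,.04),P(668,165,.04)))
print("key",P(671,113,.023),P(678,152,.023),A(P(671,113,.023),P(678,152,.023)))
S=lambda x,y,z:at("side",x*.64-.4,y*.64-.4,z)
print("side: stand cart",S(438,318,.1495),"left",S(442,213,.1495),"rpan",S(461,300,.0775),"bore",S(581,392,.04))
s=get_state();r=R.from_quat(s["tcp_rot"][[1,2,3,0]]).as_matrix();print(r.round(3))
print(s["time_s"])
E
```

```text
stand cart [ 0.44767319 -0.05977429  0.1495    ] bar 44.04022378307665
left cart [0.55531937 0.33721851 0.1495    ] bar 91.6862994888859
rpan [0.52695777 0.10662022 0.0775    ] lpan [0.55205635 0.33451711 0.0545    ]
bore [ 0.63439874 -0.13768773  0.04      ] corners [array([ 0.6802, -0.0944]), array([ 0.66  , -0.1994]), array([ 0.5696, -0.1722]), array([ 0.5995, -0.0732])]
marks [ 0.66758352 -0.14905539  0.04      ] [ 0.60261502 -0.13046388  0.04      ] 164.03089091403564
key [ 0.65293982 -0.13676475  0.023     ] [ 0.61961239 -0.14254833  0.023     ] 9.844968816101465
side: stand cart [ 0.44306871 -0.07438991  0.1495    ] left [0.55064119 0.32179043 0.1495    ] rpan [0.52680994 0.10372529 0.0775    ] bore [ 0.63328999 -0.14179727  0.04      ]
[[-0.959  0.284 -0.001]
 [ 0.284  0.959 -0.002]
 [ 0.    -0.002 -1.   ]]
0.15
```

>>> carry_out --deltas '[[[-0.304,-0.22,-0.02],[0,0,2.086],1],[[-0.304,-0.22,-0.02],[0,0,2.086],1],[[-0.304,-0.22,-0.02],[0,0,2.086],1],[[-0.304,-0.22,-0.02],[0,0,2.086],1],[[-0.304,-0.22,-0.02],[0,0,2.086],1],[[-0.44,-0.607,-0.02],[0,0,2.086],1],[[-0.44,-0.607,-0.02],[0,0,2.086],1],[[-0.44,-0.607,-0.02],[0,0,2.086],1],[[-0.44,-0.607,-0.02],[0,0,2.086],1],[[-0.44,-0.607,-0.02],[0,0,2.086],1]]'

```text
time_s: 1.4
tcp_pos: [0.4216, 0.0883, 0.2502]
tcp_rot: [0.0, 0.884, 0.468, 0.0]
force: [0.6, -0.5, 0.5]
finger_gap: 0.0856
gripper_force: 0.0
```

```bash
python3 - <<'E'
from h import *
print(tool([.448,-.062,.25]));r=R.from_quat(get_state()["tcp_rot"][[1,2,3,0]]).as_matrix();print(r.round(3),get_state()["tcp_pos"],get_state()["time_s"])
E
```

```text
[-0.109345    0.10639358  0.00023351]
[[ 0.563  0.827  0.001]
 [ 0.827 -0.563 -0.   ]
 [ 0.     0.001 -1.   ]] [0.42160089 0.08826317 0.25021245] 1.4
```

>>> carry_out --deltas '[[[-0.109,0.106,0],[0,0,0.206],1],[[-0.109,0.106,0],[0,0,0.206],1],[[-0.109,0.106,0],[0,0,0.206],1],[[-0.109,0.106,0],[0,0,0.206],1]]'

```text
time_s: 1.9
tcp_pos: [0.4489, -0.061, 0.2499]
tcp_rot: [-0.0, 0.927, 0.375, -0.0]
force: [0.8, 0.5, 0.5]
finger_gap: 0.0857
gripper_force: 0.0
```

```bash
python3 - <<'E'
from h import *
import pickle
m=camera_model("wrist");s=get_state();c=capture("wrist")
pickle.dump(m,open("m1","wb"))
cv2.imwrite("pics/w1.png",cv2.resize(c[:,:,::-1],(800,600),interpolation=cv2.INTER_CUBIC));print(s["tcp_pos"],s["tcp_rot"],s["time_s"],m["eye"])
E
```

```text
[ 0.44892746 -0.06102274  0.24992013] [-2.96765023e-04  9.26989996e-01  3.75085838e-01 -2.70196769e-04] 1.9 [ 0.50885162 -0.00185856  0.39327947]
```

View pics/w1.png

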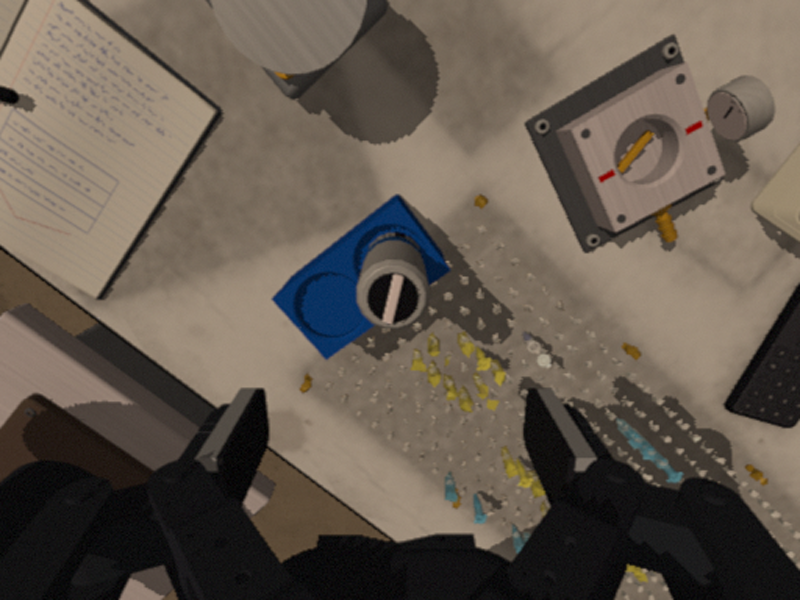

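```bash
python3 - <<'E'
from h import *
import pickle
m=pickle.load(open("m1","rb"))
P=lambda x,y,z:at("",x*.64-.2,y*.64-.2,z,m)
A=lambda a,b:np.degrees(np.arctan2(*(a-b)[[1,0]]))%180
print("cart",P(391.5,294,.1495),A(P(401,275,.1495),P(388,321,.1495)))
print("width",np.linalg.norm(P(357,294,.1495)-P(427,294,.1495)))
print("marks",P(607,176,.04),P(694,127,.04),A(P(607,176,.04),P(694,127,.04)))
c=[P(*k,.04) for k in((563,130),(684,66),(722,183),(604,231))]
print("dock",np.mean(c,0),[np.linalg.norm(c[i]-c[i-1]).round(4) for i in range(4)],"edges",A(c[0],c[1]),A(c[3],c[2]),A(c[0],c[3]),A(c[1],c[2]))
print("bore",P(647,150,.04),"key",P(636,152,.023),A(P(620,168,.023),P(651,135,.023)))
t=P(391.5,294,.1495); print(tool([t[0],t[1],.0955]))
E
```

```text
cart [ 0.44973702 -0.05515981  0.1495    ] 28.919789851564968
width 0.03993219938081704
marks [ 0.60470218 -0.13158992  0.04      ] [ 0.67032867 -0.14962008  0.04      ] 164.63764996460898
dock [ 0.63259484 -0.13872173  0.04      ] [np.float64(0.0852), np.float64(0.0906), np.float64(0.0921), np.float64(0.0921)] edges 161.72750710493744 157.4895024536121 72.92762483233726 73.5747997906605
bore [ 0.6368862  -0.13800351  0.04      ] key [ 0.63619572 -0.13958818  0.023     ] 4.724155746210158
[ 0.00391991 -0.00247807  0.1543629 ]
```

The wrist view shows the cartridge top at (391,294) and the dock bore at (647,150). The key at (636,152) is turned about 0.35 to 0.45 rad anticlockwise of the marks. Both cameras agree to about 4 mm, so I'll grasp.

>>> carry_out --deltas '[[[0.003,-0.002,0.05],[0,0,0],1],[[0.003,-0.002,0.1],[0,0,0],1],[[0.003,-0.002,0.154],[0,0,0],1],[[0.003,-0.002,0.154],[0,0,0],1],[[0.003,-0.002,0.154],[0,0,0],0],[[0.003,-0.002,0.154],[0,0,0],0],[[0.003,-0.002,0.154],[0,0,0],0],[[0.003,-0.002,0.154],[0,0,0],0],[[0.003,-0.002,0.154],[0,0,0],0]]' --grip_force 40

```text
time_s: 3.08
tcp_pos: [0.4516, -0.0563, 0.0991]
tcp_rot: [0.001, 0.926, 0.377, 0.002]
force: [-1.7, 1.9, 6.6]
finger_gap: 0.043
gripper_force: 41.1
```

>>> carry_out --deltas '[[[0,0,-0.03],[0,0,0],0],[[0,0,-0.07],[0,0,0],0],[[0.05,-0.02,-0.07],[0,0,-0.18],0],[[0.1,-0.04,-0.07],[0,0,-0.36],0],[[0.15,-0.055,-0.07],[0,0,-0.54],0],[[0.167,-0.063,-0.07],[0,0,-0.69],0],[[0.167,-0.063,-0.07],[0,0,-0.69],0],[[0.167,-0.063,-0.07],[0,0,-0.69],0]]'

```text
time_s: 4.08
tcp_pos: [0.525, 0.1052, 0.1663]
tcp_rot: [0.0, 0.745, 0.667, -0.0]
force: [-0.1, -0.8, -2.5]
finger_gap: 0.043
gripper_force: 41.5
```

```bash
python3 - <<'E'
from h import *
s=get_state();print(s["tcp_pos"],s["force"],s["tcp_rot"])
t=capture("top")[112:240,195:395];w=capture("side")[150:278,180:380]
cv2.imwrite("pics/c2.png",cv2.resize(np.hstack([t,w])[:,:,::-1],(800,256),interpolation=cv2.INTER_CUBIC))
E
```

```text
[0.52499774 0.10516824 0.1662815 ] [-0.0985098  -0.77445752 -2.51076793] [ 6.50263516e-05  7.44961406e-01  6.67107516e-01 -2.50035426e-04]
```

View pics/c2.png

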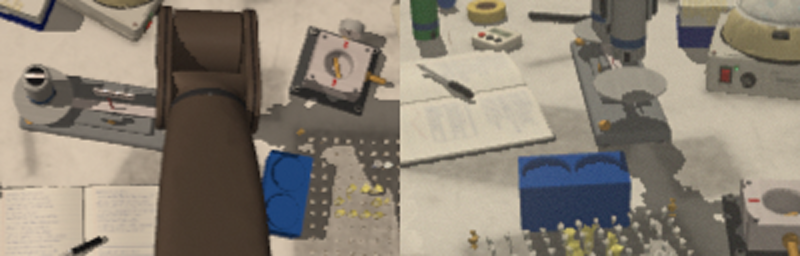

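>>> carry_out --deltas '[[[0,0,0.015],[0,0,0],0],[[0,0,0.028],[0,0,0],0],[[0,0,0.036],[0,0,0],0],[[0,0,0.04],[0,0,0],0],[[0,0,0.042],[0,0,0],0],[[0,0,0.044],[0,0,0],0],[[0,0,0.046],[0,0,0],0]]'

```text
time_s: 5.05
tcp_pos: [0.5258, 0.1057, 0.121]
tcp_rot: [0.0, 0.744, 0.668, 0.0]
force: [-0.9, 0.4, 1.4]
finger_gap: 0.0427
gripper_force: 41.8
```

>>> carry_out --deltas '[[[0,0,0.002],[0,0,0],0],[[0,0,0.003],[0,0,0],0],[[0,0,0.003],[0,0,0],0.53],[[0,0,0.003],[0,0,0],0.6],[[0,0,0.003],[0,0,0],0.7],[[0,0,0.003],[0,0,0],0.85],[[0,0,0.003],[0,0,0],1],[[0,0,0.003],[0,0,0],1]]'

```text
time_s: 6.05
tcp_pos: [0.5254, 0.1057, 0.1172]
tcp_rot: [0.0, 0.744, 0.668, 0.0]
force: [-0.4, 0.8, -0.1]
finger_gap: 0.0857
gripper_force: 0.0
```

>>> carry_out --deltas '[[[0,0,-0.04],[0,0,0],1],[[0,0,-0.09],[0,0,0],1],[[0,0,-0.13],[0,0,0],1],[[-0.03,-0.03,-0.14],[0,0,0],1],[[-0.03,-0.03,-0.14],[0,0,0],1],[[-0.03,-0.03,-0.14],[0,0,0],1],[[-0.03,-0.03,-0.14],[0,0,0],1],[[-0.03,-0.03,-0.14],[0,0,0],1],[[-0.03,-0.03,-0.14],[0,0,0],1],[[-0.03,-0.03,-0.14],[0,0,0],1]]'

```text
time_s: 7.3
tcp_pos: [0.4924, 0.0792, 0.257]
tcp_rot: [-0.0, 0.744, 0.668, -0.0]
force: [-0.3, 0.0, -0.8]
finger_gap: 0.0854
gripper_force: 0.0
```

>>> carry_out --deltas '[[[0,0,0],[0,0,0],1],[[0,0,0],[0,0,0],1],[[0,0,0],[0,0,0],1],[[0,0,0],[0,0,0],1],[[0,0,0],[0,0,0],1],[[0,0,0],[0,0,0],1],[[0,0,0],[0,0,0],1],[[0,0,0],[0,0,0],1],[[0,0,0],[0,0,0],1],[[0,0,0],[0,0,0],1]]'

```text
time_s: 8.55
tcp_pos: [0.4923, 0.0791, 0.2572]
tcp_rot: [-0.0, 0.744, 0.668, -0.0]
force: [0.3, -0.0, -0.1]
finger_gap: 0.0852
gripper_force: 0.0
```

>>> carry_out --deltas '[[[0,0,0],[0,0,0],1],[[0,0,0],[0,0,0],1],[[0,0,0],[0,0,0],1],[[0,0,0],[0,0,0],1],[[0,0,0],[0,0,0],1],[[0,0,0],[0,0,0],1],[[0,0,0],[0,0,0],1],[[0,0,0],[0,0,0],1],[[0,0,0],[0,0,0],1],[[0,0,0],[0,0,0],1]]'

```text
time_s: 9.8
tcp_pos: [0.4923, 0.0792, 0.2572]
tcp_rot: [-0.0, 0.744, 0.668, 0.0]
force: [0.2, -0.7, -0.3]
finger_gap: 0.0854
gripper_force: 0.0
```

```bash
python3 - <<'E'
from h import *
import pickle
m=camera_model("wrist");s=get_state();c=capture("wrist")
pickle.dump((m,s),open("m2","wb"))
w=capture("side")[110:240,225:355]
c=cv2.resize(c,(560,420),interpolation=cv2.INTER_AREA) if 0 else c
a=cv2.resize(w,(384,384),interpolation=cv2.INTER_CUBIC)
cv2.imwrite("pics/w2.png",cv2.resize(np.hstack([c[:,60:450],a])[:,:,::-1],None,fx=1.03,fy=1.03));print(s["tcp_pos"],s["tcp_rot"],s["time_s"],s["force"])
E
```

```text
[0.49231588 0.07915101 0.25724111] [-2.80779416e-06  7.44239410e-01  6.67912944e-01  6.85223906e-06] 9.8 [ 0.24102978 -0.65595009 -0.29720854]
```

View pics/w2.png

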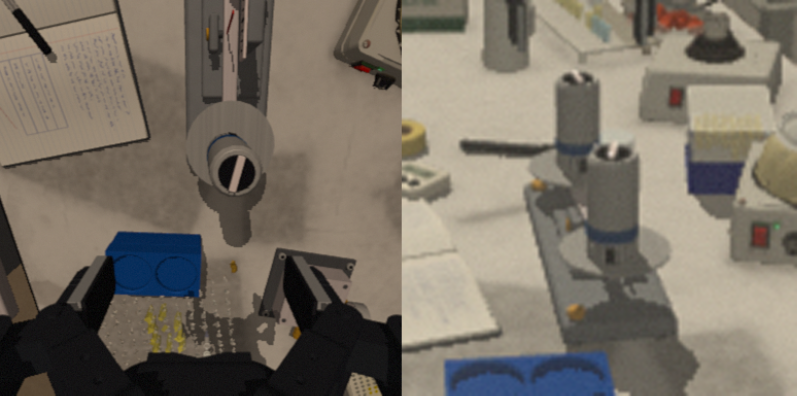

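The right pan centre sits where it did at the start (about (294,192) in the side camera), so it's up and the left cartridge looks heavier. I'll check that numerically and move over the left pan at the same time.

```bash
python3 - <<'E'
from h import *
old=cv2.resize(cv2.imread("pics/side0.png"),(512,384),interpolation=cv2.INTER_AREA);new=capture("side")[:,:,::-1]
for nm,(x,y,w,h) in dict(cart=(274,132,18,30),beaker_ref=(330,160,70,40)).items():
    r=cv2.matchTemplate(new[y-14:y+h+14,x-14:x+w+14],old[y:y+h,x:x+w],cv2.TM_CCOEFF_NORMED)
    _,v,_,p=cv2.minMaxLoc(r);print(nm,v,p[0]-14,p[1]-14)
E
```

```text
cart 0.9235837459564209 0 0
beaker_ref 0.9933103919029236 0 0
```

>>> carry_out --deltas '[[[0.256,0.034,0],[0,0,-0.14],1],[[0.256,0.034,0],[0,0,-0.14],1],[[0.256,0.034,0],[0,0,-0.14],1],[[0.256,0.034,0],[0,0,-0.14],1],[[0.256,0.034,0],[0,0,-0.14],1],[[0.256,0.034,0],[0,0,-0.14],1]]'

```text
time_s: 10.7
tcp_pos: [0.5535, 0.3302, 0.2567]
tcp_rot: [0.0, 0.695, 0.719, -0.001]
force: [-0.1, 0.2, -0.8]
finger_gap: 0.0854
gripper_force: 0.0
```

```bash
python3 - <<'E'
from h import *
import pickle
m=camera_model("wrist");s=get_state();c=capture("wrist")
pickle.dump((m,s),open("m3","wb"))
c=c[100:290,130:385]
cv2.imwrite("pics/w3.png",cv2.resize(c[:,:,::-1],None,fx=3,fy=3,interpolation=cv2.INTER_CUBIC));print(s["tcp_pos"],s["tcp_rot"],s["time_s"])
E
```

```text
[0.55350741 0.33016177 0.25672949] [ 1.99564383e-05  6.95288876e-01  7.18730142e-01 -6.01384848e-04] 10.7
```

View pics/w3.png

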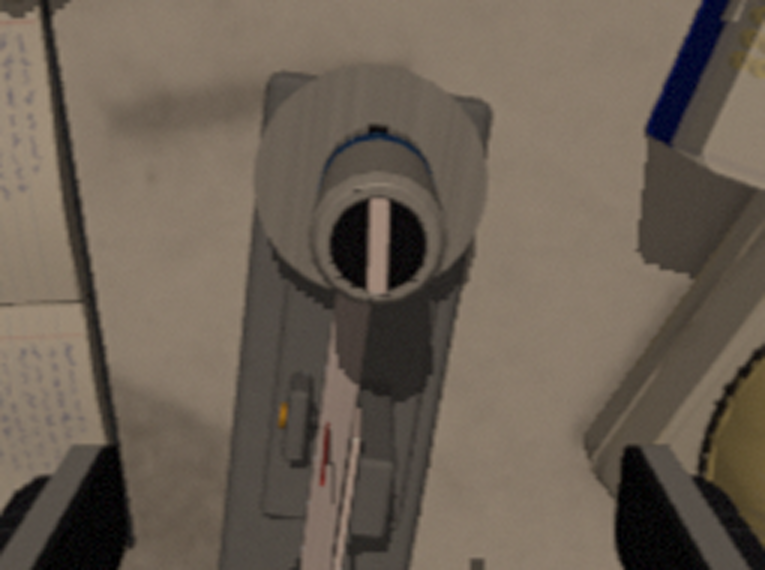

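The cartridge top is centred at (378,245) in the crop, with the bar running from (379,199) to (377,292). The left side hasn't moved, so the left cartridge is the heavier one.

```bash
python3 - <<'E'
from h import *
import pickle
m,s=pickle.load(open("m3","rb"))
P=lambda x,y,z:at("",130+x/3-.3,100+y/3-.3,z,m)
A=lambda a,b:np.degrees(np.arctan2(*(a-b)[[1,0]]))%180
t=P(378,245,.1495);print(t,A(P(379,199,.1495),P(377,292,.1495)),"w",np.linalg.norm(P(313,245,.1495)-P(443,245,.1495)))
print("pan",P(372,181,.0545))
r=R.from_quat(s["tcp_rot"][[1,2,3,0]]).as_matrix();print("y",np.degrees(np.arctan2(r[1,1],r[0,1])),tool([t[0],t[1],.0955],s))
E
```

```text
[0.55549752 0.33930153 0.1495    ] 90.78601778098587 w 0.03939168230790934
pan [0.55390308 0.3378043  0.0545    ]
y 1.8994765066540082 [0.00920823 0.00242687 0.16121961]
```

>>> carry_out --deltas '[[[0.008,0.002,0.05],[0,0,0],1],[[0.008,0.002,0.1],[0,0,0],1],[[0.008,0.002,0.145],[0,0,0],1],[[0.008,0.002,0.159],[0,0,0],1],[[0.008,0.002,0.159],[0,0,0],0.65],[[0.008,0.002,0.159],[0,0,0],0.58],[[0.008,0.002,0.159],[0,0,0],0.54],[[0.008,0.002,0.158],[0,0,0],0.5]]' --grip_force 20

```text
time_s: 11.75
tcp_pos: [0.5561, 0.3385, 0.1009]
tcp_rot: [0.0, 0.696, 0.718, 0.001]
force: [-1.1, 0.3, 0.8]
finger_gap: 0.0436
gripper_force: 20.3
```

>>> carry_out --deltas '[[[0,0,-0.001],[0,0,0],0.3],[[0,0,-0.002],[0,0,0],0.2],[[0,0,-0.003],[0,0,0],0]]'

```text
time_s: 12.12
tcp_pos: [0.5557, 0.3382, 0.1022]
tcp_rot: [0.0, 0.696, 0.718, 0.0]
force: [0.2, 1.0, -1.2]
finger_gap: 0.0435
gripper_force: 20.5
```

>>> carry_out --deltas '[[[0,0,-0.02],[0,0,0],0],[[0,0,-0.06],[0,0,0],0],[[0,0,-0.11],[0,0,0],0],[[0,0,-0.15],[0,0,0],0],[[-0.06,0,-0.15],[0,0,0.15],0],[[-0.12,0,-0.15],[0,0,0.3],0],[[-0.18,0,-0.15],[0,0,0.45],0],[[-0.24,0,-0.15],[0,0,0.6],0],[[-0.3,0,-0.15],[0,0,0.75],0],[[-0.36,0,-0.15],[0,0,0.9],0]]' --grip_force 50

```text
time_s: 13.38
tcp_pos: [0.5662, -0.0236, 0.253]
tcp_rot: [-0.0, 0.94, 0.342, -0.0]
force: [0.6, -0.3, -2.7]
finger_gap: 0.0428
gripper_force: 51.4
```

```bash
python3 - <<'E'
from h import *
s=get_state();print(s["tcp_pos"],s["force"],tool([.565,-.19,.17]))
r=R.from_quat(s["tcp_rot"][[1,2,3,0]]).as_matrix();print("y",np.degrees(np.arctan2(r[1,1],r[0,1])))
E
```

```text
[ 0.56620602 -0.02355959  0.25301598] [ 0.62191074 -0.26577996 -2.67787872] [-0.10786143  0.12676756  0.08301457]
y -50.015202239990174
```

>>> carry_out --deltas '[[[-0.05,0.06,0],[0,0,0.1],0],[[-0.1,0.12,0.04],[0,0,0.157],0],[[-0.108,0.127,0.083],[0,0,0.157],0],[[-0.108,0.127,0.083],[0,0,0.157],0],[[-0.108,0.127,0.083],[0,0,0.157],0]]'

```text
time_s: 14.0
tcp_pos: [0.5661, -0.1883, 0.1688]
tcp_rot: [-0.001, 0.963, 0.269, -0.001]
force: [-0.4, 0.1, -2.7]
finger_gap: 0.043
gripper_force: 51.9
```

```bash
python3 - <<'E'
from h import *
import pickle
m=camera_model("wrist");s=get_state();c=capture("wrist")
pickle.dump((m,s),open("m4","wb"))
cv2.imwrite("raw4.png",c[:,:,::-1])
cv2.imwrite("pics/w4.png",cv2.resize(c[:,:,::-1],(800,600),interpolation=cv2.INTER_CUBIC));print(s["tcp_pos"],s["tcp_rot"],s["time_s"],m["eye"],s["force"])
E
```

```text
[ 0.56606243 -0.1882773   0.1688369 ] [-9.58596193e-04  9.63117867e-01  2.69077266e-01 -6.92855561e-04] 14.0 [ 0.63753063 -0.14404535  0.31216708] [-0.35319019  0.08176349 -2.70341047]
```

View pics/w4.png

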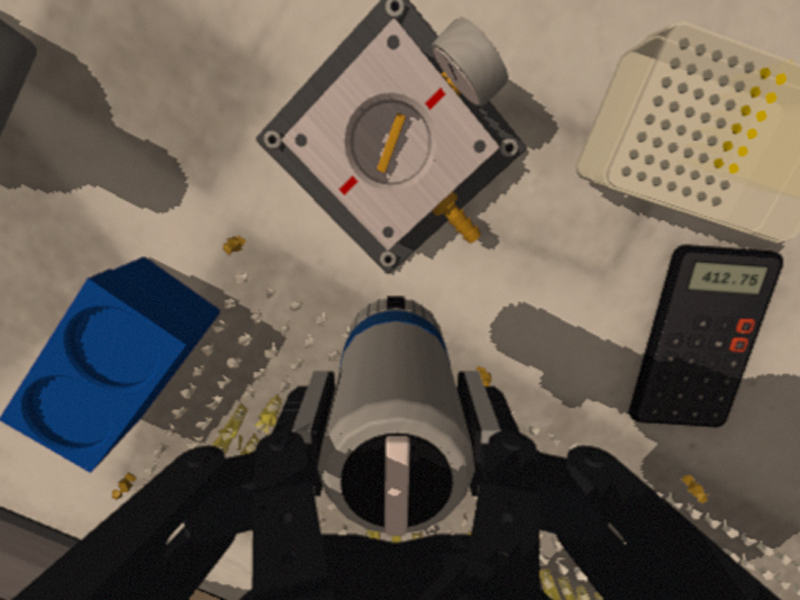

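The dock is clearly visible: marks at (436,98) and (348,186), bore centre about (390,140.5), key from (400,116) to (382,172). The held cartridge's top is at about (397,484) and its bar points along tool x.

```bash
python3 - <<'E'
from h import *
import pickle
m,s=pickle.load(open("m4","rb"))
P=lambda x,y,z:at("",x*.64-.2,y*.64-.2,z,m)
A=lambda a,b:np.degrees(np.arctan2(*(a-b)[[1,0]]))%180
a,b=P(436,98,.04),P(348,186,.04);print("marks mid",(a+b)/2,A(a,b))
print("screws",np.mean([P(*k,.04) for k in((393,42),(479,146),(388,232),(301,140))],0),"bore",P(389.5,140,.04))
for z in(.02,.026):print("key",A(P(402,116,z),P(382,171,z)),np.linalg.norm(P(402,116,z)-P(382,171,z)),(P(402,116,z)+P(382,171,z))/2)
r=R.from_quat(s["tcp_rot"][[1,2,3,0]]).as_matrix();print("y",np.degrees(np.arctan2(r[1,1],r[0,1])),"x",r[:,0])
zt=s["tcp_pos"][2]-.0467+.095
c=P(397,484,zt);print("cart top",c,"tool",tool(c,s),"bar",A(P(397,438,zt),P(395,533,zt)))
print("slot front edge tool",tool(P(396,302,zt-.095),s))
E
```

```text
marks mid [ 0.6370562  -0.14008764  0.04      ] 164.38031788590277
screws [ 0.63705218 -0.13979808  0.04      ] bore [ 0.63824663 -0.1385932   0.04      ]
key 9.927015496144797 0.034218208893191354 [ 0.63703864 -0.14060055  0.02      ]
key 9.927015496144767 0.03351549709837467 [ 0.63704875 -0.14067129  0.026     ]
y -58.78129730941621 x [ 8.55193890e-01  5.18307573e-01 -8.18730254e-04]
cart top [ 0.56651372 -0.18699841  0.2171369 ] tool [ 0.00100926 -0.00096699 -0.04829882] bar 30.14883431783189
slot front edge tool [ 0.01817298 -0.00119451  0.0466879 ]
```

>>> carry_out --deltas '[[[0.05,-0.002,0],[0,0,0],0],[[0.0855,-0.004,0.02],[0,0,0],0],[[0.0855,-0.004,0.05],[0,0,0],0],[[0.0855,-0.004,0.068],[0,0,0],0],[[0.0855,-0.004,0.076],[0,0,0],0],[[0.0855,-0.004,0.08],[0,0,0],0],[[0.0855,-0.004,0.082],[0,0,0],0]]'

```text
time_s: 14.92
tcp_pos: [0.6382, -0.1411, 0.0883]
tcp_rot: [0.001, 0.963, 0.269, 0.001]
force: [0.5, -0.5, -3.2]
finger_gap: 0.0429
gripper_force: 51.9
```

>>> carry_out --deltas '[[[0,0,0.002],[0,0,0],0],[[0,0,0.004],[0,0,0],0],[[0,0,0.006],[0,0,0],0]]'

```text
time_s: 15.3
tcp_pos: [0.6377, -0.1408, 0.0813]
tcp_rot: [0.0, 0.963, 0.269, 0.0]
force: [0.5, -0.1, -2.8]
finger_gap: 0.0432
gripper_force: 51.9
```

>>> carry_out --deltas '[[[0,0,0.002],[0,0,0],0],[[0,0,0.004],[0,0,0],0],[[0,0,0.006],[0,0,0],0],[[0,0,0.007],[0,0,0],0]]'

```text
time_s: 15.8
tcp_pos: [0.6376, -0.1407, 0.074]
tcp_rot: [-0.0, 0.963, 0.27, -0.0]
force: [0.6, 0.7, -2.6]
finger_gap: 0.0429
gripper_force: 51.9
```

>>> carry_out --deltas '[[[0,0,0.001],[0,0,0],0],[[0,0,0.002],[0,0,0],0]]'

```text
time_s: 16.05
tcp_pos: [0.6377, -0.1407, 0.0722]
tcp_rot: [0.0, 0.963, 0.27, 0.0]
force: [-0.3, -0.2, -3.0]
finger_gap: 0.0429
gripper_force: 51.9
```

>>> carry_out --deltas '[[[0,0,0.001],[0,0,0],0],[[0,0,0.002],[0,0,0],0]]'

```text
time_s: 16.3
tcp_pos: [0.6377, -0.1407, 0.0702]
tcp_rot: [0.0, 0.963, 0.27, 0.0]
force: [0.0, -0.2, -3.2]
finger_gap: 0.043
gripper_force: 51.9
```

>>> carry_out --deltas '[[[0,0,0.001],[0,0,0],0],[[0,0,0.002],[0,0,0],0]]'

```text
time_s: 16.55
tcp_pos: [0.6377, -0.1407, 0.0682]
tcp_rot: [0.0, 0.963, 0.27, 0.0]
force: [-0.0, 1.1, -2.9]
finger_gap: 0.0431
gripper_force: 51.9
```

>>> carry_out --deltas '[[[0,0,0.001],[0,0,0],0],[[0,0,0.002],[0,0,0],0]]'

```text
time_s: 16.8
tcp_pos: [0.6378, -0.1407, 0.0667]
tcp_rot: [-0.0, 0.963, 0.27, -0.0]
force: [-2.3, 0.2, 1.2]
finger_gap: 0.0432
gripper_force: 52.3
```

>>> carry_out --deltas '[[[0,0,0.001],[0,0,0],0]]'

```text
time_s: 16.92
tcp_pos: [0.6379, -0.1407, 0.0666]
tcp_rot: [-0.0, 0.963, 0.27, -0.0]
force: [-3.6, 2.1, 6.3]
finger_gap: 0.0429
gripper_force: 52.8
```

>>> carry_out --deltas '[[[0,0,-0.0005],[0,0,0.08],0],[[0,0,-0.0005],[0,0,0.16],0],[[0,0,-0.0005],[0,0,0.22],0],[[0,0,-0.0005],[0,0,0.26],0]]'

```text
time_s: 17.42
tcp_pos: [0.6385, -0.1409, 0.0665]
tcp_rot: [0.001, 0.99, 0.142, 0.001]
force: [-0.4, 0.6, 0.5]
finger_gap: 0.0428
gripper_force: 52.3
```

>>> carry_out --deltas '[[[0,0,0.0003],[0,0,0.03],0],[[0,0,0.0003],[0,0,0.06],0]]'

```text
time_s: 17.68
tcp_pos: [0.6384, -0.1406, 0.0662]
tcp_rot: [0.0, 0.994, 0.112, 0.001]
force: [-0.6, 1.4, 1.5]
finger_gap: 0.043
gripper_force: 52.4
```

>>> carry_out --deltas '[[[0,0,0.0003],[0,0,0.03],0],[[0,0,0.0003],[0,0,0.05],0]]'

```text
time_s: 17.92
tcp_pos: [0.6372, -0.1409, 0.0643]
tcp_rot: [0.0, 0.996, 0.087, -0.0]
force: [1.2, -0.2, -2.9]
finger_gap: 0.0428
gripper_force: 51.9
```

It has dropped onto the key at about 10°, so I'll lower it to the floor.

>>> carry_out --deltas '[[[0,0,0.0015],[0,0,0.01],0],[[0,0,0.003],[0,0,0.01],0]]'

```text
time_s: 18.18
tcp_pos: [0.6375, -0.141, 0.0618]
tcp_rot: [0.0, 0.997, 0.083, -0.0]
force: [0.5, -1.0, -0.1]
finger_gap: 0.043
gripper_force: 52.0
```

>>> carry_out --deltas '[[[0,0,0.001],[0,0,0],0]]'

```text
time_s: 18.3
tcp_pos: [0.6376, -0.141, 0.061]
tcp_rot: [0.0, 0.997, 0.083, -0.0]
force: [0.4, -1.1, -2.2]
finger_gap: 0.043
gripper_force: 52.0
```

>>> carry_out --deltas '[[[0,0,0.0005],[0,0,0.08],0],[[0,0,0.0005],[0,0,0.16],0],[[0,0,0.0005],[0,0,0.24],0],[[0,0,0.0005],[0,0,0.32],0],[[0,0,0.0005],[0,0,0.37],0],[[0,0,0.0005],[0,0,0.41],0]]'

```text
time_s: 19.05
tcp_pos: [0.6376, -0.1417, 0.0609]
tcp_rot: [0.001, 0.993, -0.122, -0.0]
force: [-0.4, -3.5, -0.3]
finger_gap: 0.0427
gripper_force: 52.0
```

>>> carry_out --deltas '[[[0,0,0],[0,0,0.03],0],[[0,0,0],[0,0,0.05],0]]'

```text
time_s: 19.3
tcp_pos: [0.6376, -0.1416, 0.0609]
tcp_rot: [0.001, 0.989, -0.147, 0.0]
force: [-1.4, -4.0, -0.9]
finger_gap: 0.0433
gripper_force: 52.0
```

```bash
python3 - <<'E'
from h import *
s=get_state();r=R.from_quat(s["tcp_rot"][[1,2,3,0]]).as_matrix();print("x ang",np.degrees(np.arctan2(r[1,0],r[0,0])),s["ft_torque"],s["force"],s["tcp_pos"])
E
```

```text
x ang -16.86957751754591 [-1.04038114  0.30786275  0.1029431 ] [-1.35638185 -4.00084414 -0.88991209] [ 0.63757638 -0.14160545  0.06089569]
```

>>> carry_out --deltas '[[[0,-0.0008,0],[0,0,0.03],0],[[0,-0.0008,0],[0,0,0.05],0]]'

```text
time_s: 19.55
tcp_pos: [0.6376, -0.1415, 0.0609]
tcp_rot: [0.002, 0.985, -0.171, -0.0]
force: [-2.6, -7.3, -1.3]
finger_gap: 0.0432
gripper_force: 52.1
```

```bash
python3 - <<'E'
from h import *
s=get_state();r=R.from_quat(s["tcp_rot"][[1,2,3,0]]).as_matrix();print("x ang",np.degrees(np.arctan2(r[1,0],r[0,0])),s["ft_torque"],s["force"],s["tcp_pos"])
E
```

```text
x ang -19.67129981947312 [-1.45557785  0.42541594  0.33391854] [-2.58981239 -7.3213251  -1.2615043 ] [ 0.63758704 -0.14148555  0.06090211]
```

The torque rose to 0.33 N m, so it's at the stop. I'll relax the side load and let go.

>>> carry_out --deltas '[[[0,0.0015,0],[0,0,-0.02],0],[[0,0.002,0],[0,0,-0.02],0.4],[[0,0.002,0],[0,0,-0.02],0.55],[[0,0.002,0],[0,0,-0.02],0.65],[[0,0.002,0],[0,0,-0.02],0.8],[[0,0.002,0],[0,0,-0.02],0.9],[[0,0.002,-0.01],[0,0,-0.02],0.9],[[0,0.002,-0.06],[0,0,-0.02],0.9],[[0,0.002,-0.12],[0,0,-0.02],0.9],[[0,0.002,-0.16],[0,0,-0.02],0.9]]'

```text
time_s: 20.8
tcp_pos: [0.6382, -0.1421, 0.2253]
tcp_rot: [0.0, 0.987, -0.161, 0.003]
force: [0.7, -0.3, -1.0]
finger_gap: 0.0772
gripper_force: 0.0
```

>>> carry_out --deltas '[[[-0.06,0,-0.02],[0,0,0],0.9],[[-0.06,0,-0.02],[0,0,0],0.9],[[-0.06,0,-0.02],[0,0,0],0.9]]'

```text
time_s: 21.18
tcp_pos: [0.5806, -0.1228, 0.2415]
tcp_rot: [0.0, 0.987, -0.161, 0.001]
force: [0.1, 0.1, -0.7]
finger_gap: 0.0772
gripper_force: 0.0
```

```bash
python3 - <<'E'
from h import *
import pickle
m=camera_model("wrist");s=get_state();c=capture("wrist")
pickle.dump((m,s),open("m5","wb"))
w=capture("side")[110:310,225:425]
a=cv2.resize(w,(384,384),interpolation=cv2.INTER_CUBIC)
cv2.imwrite("pics/w5.png",cv2.resize(np.hstack([c[:,60:450],a])[:,:,::-1],None,fx=1.03,fy=1.03));print(s["tcp_pos"],s["time_s"],s["force"])
E
```

```text
[ 0.5806256  -0.12277469  0.24147968] 21.175 [ 0.07969976  0.12626415 -0.69835053]
```

View pics/w5.png

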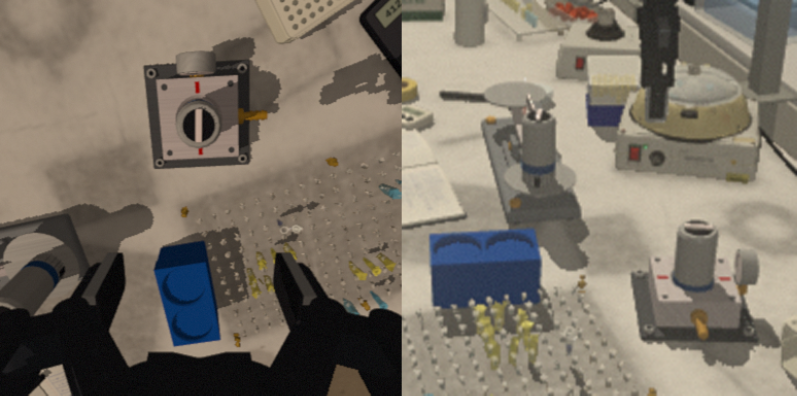

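The cartridge stands in the dock with its bar in line with the red marks (bar at (198,108)–(197,142), marks at (197,88) and (200,152)). The lighter one stands upright on the right pan, which is now down, and the arm is clear.

```bash
python3 -c "
from station import *
print(finish_job())"
```

```text
the job is handed in; nothing more can be done
None
```

I've handed the job in, with no result returned: the balance showed the left-pan cartridge to be heavier, and it's now in the dock, dropped over the key, turned to the stop with its bar along the red marks, and released; the lighter one stands upright on the right pan.

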